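# Tighten the chopping-board clamp with a ratchet wrench

### The arm

A 6-joint arm with a two-finger parallel gripper is mounted at the origin on a cart in front of the work surface, level with it; the furniture and walls round the work are solid. World frame = base frame: x ahead of the robot, y to its left, z up, the work surface at z = 0. Lengths are in m, angles in degrees, forces in N, time in s.
With the tool pointing down it reaches from about 0.3 to 0.75 m from the base axis. Payload 8.5 kg.
Tool frame: the origin (TCP) lies on the centre line of the jaws, within the pads' length; the fingertips stand 17 mm ahead of it and the grasp point (between the pads) lies 2 mm behind it (env.tcp_to_tips is the distance from the TCP to the fingertips, in m); z points along the fingers, y is the line along which they close (so a half turn about z gives the same grasp; the last joint's range is limited). The gripper opens to 85 mm and grips with 20 to 120 N. Pads are 22 mm wide; open, the fingers measure 114 mm over their backs; the gripper's body (76 mm by 85 mm) begins 54 mm behind the grasp point. The pads swing forward as they close: fully open they stand 13 mm farther back than shut.
Start: joints at [55.216, 21.807, 74.336, -0, 83.858, -12.336], TCP at [0.21, 0.508, 0.248] pointing down, gripper open.
Joint ranges: [-178.18, 178.18], [-50.72, 133.34], [12.68, 142.11], [-81.47, 261.47], [9.98, 163.14], [-165.26, 165.26]. Speed limits (degrees/s): [136.94, 136.94, 180, 180, 180, 180].

### API

Orientations are given as a 3x3 rotation matrix whose columns are the frame's x, y, z axes.
In Python, from rig import env gives the robot as it stands. The module is installed in compiled form; this text tells all that it offers.
- The arm moves only by the shell command python3 -m pendant 'ROWS' [FORCE]. ROWS is JSON, a list of rows, each a list of 7 numbers: the opening, from 0 (shut) to 1 (fully open), then the shift along the tool's x, y, z in m, then the turn, a rotation vector about the tool's x, y, z in rad. A call has 1 to 5 rows; each row is the pose to reach, as a shift and turn from the pose commanded when the call began, along the tool's axes at that moment; what a row does not reach only later rows make up. A row lasts 1/8 s, in which the tool goes at most 62.5 mm and 10.7 degrees, less where a joint would pass 70% of its speed; a pose out of reach is approached as far as the arm can. A call with a gripper value outside its range is refused whole. The fingers move at their own pace and stop on an object; FORCE is the grip in N (left out, the last holds). Time passes only in rows, so rows that repeat a pose let the fingers close. It gives the time, the measured TCP pose, the force, the opening and the grip force at its end, in the units of the state.
- env.observe(): the state, without advancing time (a new reading comes with each control period).
- env.get_image(name): name is "scene" or "top"; returns a dict with "image" (480x640x3 uint8, blue, green, red), "fx", "fy", "cx", "cy" (pixels), "pose" (4x4, takes a point from camera to world coordinates). Camera axes: x right, y up, looking along -z (the intrinsics and any distortion apply to the point x, -y, -z); pixel columns grow to the right and rows downward; lengths in m; the calibration is good to about 2 mm. A picture is of the moment at which its call begins. There is no depth.
- env.close_job(): hands the job in; it is judged then, once.
Trained networks look in the newest picture that a camera, given by its name, has taken for a name from the list of things; names that differ only in an ending like _2 or _b are one class to them, and where a whole thing is asked for, a point or a joint stands for the part that bears it (a point fixed in the world has none). Each returns a list of dicts, best first, with "conf" (0 to 1); they miss things now and then, are a little off and sometimes report something else, mostly with a low value. They report only what shows in the picture. A call takes as long as a camera call.
- env.find_in(camera, thing): "bbox" ([centre column, centre row, width, height] in pixels, round what is visible of it).
- env.trace(camera, thing): "mask" (480x640 bool, what is visible of it) and "bbox" ([centre column, centre row, width, height] in pixels, round what is visible of it).
- env.tip_of(camera, thing): "centre" ([column, row] in pixels: a listed point, or the origin of a listed thing).
The state is a dict: "time_s": time; "q": joint angles; "qvel": joint speeds; "joint_efforts": joint torques, N m; "position": TCP position; "tool_rot": TCP orientation; "ft_force": force on the tool from outside, world axes, zero at the start; "wrist_torque": the same for the moment, N m; "grip_width": finger opening in m; "gripper_force": force on a finger pad.
Only numpy, scipy, OpenCV 4.12 (cv2) and the standard library are available. Lean on these libraries where they do the work, as an engineer would, in place of code of your own. Each camera call takes 0.05 s, during which the arm holds its last target. There are 200 camera calls.

### The job

Tighten the loose hex nut of the hold-down clamp that holds the chopping board: set the ring of the ratchet wrench fully down over the nut and, keeping it on the nut, swing the handle back and forth (clockwise tightens, the ratchet slips on the way back) until you feel the nut go tight on its washer. Stop as soon as the resistance clearly rises, because hard pulling would crush the washer, and do not turn the nut with the fingers. Then lift the wrench off and lay it flat on the bare worktop, leaving the jars where they stand.

Things in the scene. Friction and masses are not known exactly. Their poses are not given: they have to be found in the camera images.
- clamp: Hold-down clamp, fixed: dark steel block 66 x 72 mm with a bright steel strap on top (upper face 44 mm high) that runs along the clamp's -y and stands with its toe on the chopping board. A fixed round stud, 16 mm thick, rises through it to 81 mm; only stud and nut stand above 44 mm. Origin: on the stud's axis, at worktop height; z up.
- washer (a point): Centre of the top of the flat spring washer (30 mm wide) round the stud, 46 mm above the worktop, on the strap. The nut ends on it: there it stops dead but gives under pull, 0.25 mm per N m, and springs back when let go. From 0.8 N m (6 N at the grip's middle) it is tight; above 2 N m (15 N; 0.5 mm into the washer) the washer is crushed. Aim at 1.1 to 1.5 N m.
- nut: Steel hex nut on the stud, 30 mm across flats, 14 mm high, top 3.5 mm chamfered to 26 mm. Origin: on its axis, in its underside; its x axis points at the middle of a flat. Clockwise from above it goes down, 1.27 mm per rad, against a steady friction of 0.2 to 0.6 N m. At the start its underside is 1.4 to 2.3 mm above the washer (1.1 to 1.8 rad to go). It stays where it is left.
- wrench: Ratchet ring wrench, 219 mm long, 0.4 to 0.5 kg, lying flat on the worktop: round steel head 68 mm across, 16 mm thick, with a hexagonal through-hole; shank; straight black grip along its -x. Origin: centre of the hole, in the head's underside; z up. Fully fitted, the head rests on the strap, 44 mm above the worktop. Clockwise (from above) the handle drives.
- ring (a point): Centre of the hexagonal hole (31.5 mm across flats), halfway up the head. The hole is in a ratchet wheel, 24 clicks a turn: the handle carries it clockwise and slips freely counter-clockwise (drag under 0.3 N m). It starts at any angle: pressed lightly on the nut's top and swung clockwise up to 60 degrees plus a click, it drops over the nut. Then about 0.2 rad of play.
- grip (a point): Middle of the wrench's black grip (110 mm long, 20 mm wide, 26 mm high, underside level with the head's), 130 mm along the wrench's -x from the hole's axis, 13 mm above the wrench's underside.
- spice_jar: Small spice jar with dark lid, 41 mm wide, 105 mm high, on the chopping board (21 mm thick, fixed); leave it. Origin: centre of its underside.
- honey_jar: Honey jar, 66 x 72 x 102 mm, on the worktop behind the clamp; leave it. Origin: centre of its underside.
- coffee_jar: Tall coffee jar, 91 x 91 x 185 mm, on the worktop left of the wrench; leave it. Origin: centre of its underside.

How it is judged:
By the outcome, as a careful person would: the job done as asked, in the order asked, and still so for the second after the job is handed in, with the robot touching nothing.
It also fails if it takes over 72 s, if anything falls off the work surface, if the arm or the gripper's body presses on something with over 40 N, if the wrist force passes 120 N, or if a joint passes its speed limit or range.

## Working session

There is one attempt and no reset: what is moved stays moved. The work goes in short steps, Python scripts to look and compute and a shell command to move; the robot and the scene stay as the last step left them, time stands still between calls to the robot, and variables do not carry over. Pictures are saved under pics/ and viewed, at most 10 in all, crops included, and the job is handed in when it is done.

```bash
mkdir -p pics; cat > h.py <<'E'
from rig import env
import numpy as np, cv2
def ray(c,px):
    p=np.array(c['pose']); d=np.array([(px[0]-c['cx'])/c['fx'],-(px[1]-c['cy'])/c['fy'],-1.])
    return p[:3,3], p[:3,:3]@d
def at(c,px,z):
    o,d=ray(c,px); return o+d*(z-o[2])/d[2]
def proj(c,P):
    p=np.array(c['pose']); q=p[:3,:3].T@(np.array(P)-p[:3,3]); return np.array([c['cx']+c['fx']*q[0]/-q[2], c['cy']-c['fy']*q[1]/-q[2]])
E
python3 - <<'E'
from h import *
np.set_printoptions(precision=4,suppress=True)
zs=dict(clamp=0,washer=.046,nut=.048,wrench=0,ring=.008,grip=.013,spice_jar=.021,honey_jar=0,coffee_jar=0)
for n in("top","scene"):
    c=env.get_image(n); cv2.imwrite(f"pics/{n}0.png",c['image'])
    print(n,[k for k in c],np.array(c['pose'])[:3,3],c['fx'])
    for t,z in zs.items():
        r=env.tip_of(n,t)
        for a in r[:2]: print(t,round(a['conf'],2),np.array(a['centre']),at(c,a['centre'],z))
print(env.observe())
E
```

```text
top ['image', 'fx', 'fy', 'cx', 'cy', 'pose'] [0.418  0.1625 0.9661] 484.42634092082415
clamp 0.83 [363.9 245.6] [0.5772 0.0559 0.    ]
washer 0.62 [371. 239.] [0.5825 0.0469 0.046 ]
washer 0.4 [188.5 241.8] [0.5782 0.3979 0.046 ]
nut 0.56 [368.1 239.2] [0.5818 0.0528 0.048 ]
nut 0.32 [264.8 254.5] [0.5527 0.2513 0.048 ]
wrench 0.77 [266.9 256.8] [0.5551 0.2516 0.    ]
ring 0.66 [266.4 254.7] [0.5582 0.2519 0.008 ]
grip 0.75 [279.6 317.3] [0.4346 0.2243 0.013 ]
grip 0.52 [268.1 256.2] [0.5544 0.2481 0.013 ]
spice_jar 0.68 [463.2 222.9] [ 0.6192 -0.1423  0.021 ]
honey_jar 0.76 [354.5 172.3] [0.7318 0.072  0.    ]
honey_jar 0.39 [267.5 256.1] [0.5565 0.2505 0.    ]
coffee_jar 0.61 [188.2 241.2] [0.5874 0.4103 0.    ]
coffee_jar 0.29 [265.4 258.4] [0.5518 0.2546 0.    ]
scene ['image', 'fx', 'fy', 'cx', 'cy', 'pose'] [-0.1727 -0.2634  0.5496] 562.7556853871772
clamp 0.62 [374.4 272.6] [0.5813 0.0545 0.    ]
washer 0.75 [377.3 251.7] [0.5782 0.0487 0.046 ]
nut 0.63 [376.4 251. ] [0.5766 0.0497 0.048 ]
wrench 0.87 [274.2 254.2] [0.5564 0.2448 0.    ]
ring 0.61 [271.7 246.9] [0.5655 0.2554 0.008 ]
grip 0.57 [242.9 285. ] [0.4349 0.2278 0.013 ]
spice_jar 0.59 [502.3 282.8] [ 0.6152 -0.1539  0.021 ]
honey_jar 0.61 [393.5 231.2] [0.7304 0.0789 0.    ]
coffee_jar 0.77 [216.9 227.3] [0.5926 0.4046 0.    ]
coffee_jar 0.56 [273.  248.3] [0.5731 0.2581 0.    ]
{'time_s': 1.0, 'q': array([ 55.216 ,  21.807 ,  74.3348,   0.0012,  83.8603, -12.3378]), 'qvel': array([ 0.0084, -0.2037, -0.074 ,  0.0086, -0.0014, -0.0322]), 'joint_efforts': array([ -0.0015, -44.8333, -23.1459,  -0.0002,   0.0006,  -0.    ]), 'position': array([0.21  , 0.5083, 0.2483]), 'tool_rot': array([[-0.9242,  0.3818, -0.    ],
       [ 0.3818,  0.9242, -0.    ],
       [ 0.    , -0.    , -1.    ]]), 'ft_force': array([-0.3846,  0.8574,  0.2978]), 'wrist_torque': array([-0.0042, -0.0205,  0.0057]), 'gripper_force': 0.0, 'grip_width': 0.085654390686673}
```

View pics/top0.png

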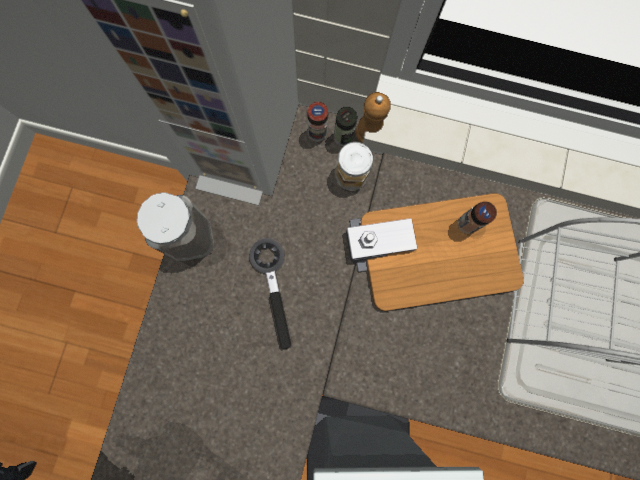

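View pics/scene0.png

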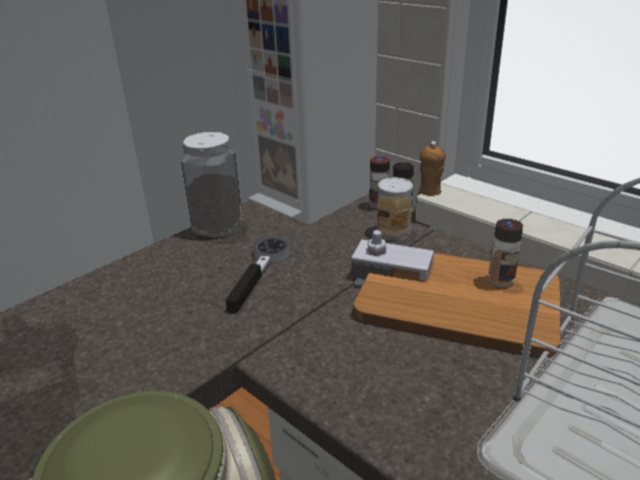

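Top view: wrench head at about (266,255), grip at (280,320), stud and nut at (368,239), strap running right to (415,237). Next I zoom in to check the networks' points.

```bash
python3 - <<'E'
from h import *
a=cv2.imread("pics/top0.png"); b=cv2.imread("pics/scene0.png")
def cr(i,x,y,w,h,s): return cv2.resize(i[y:y+h,x:x+w],None,fx=s,fy=s,interpolation=cv2.INTER_CUBIC)
t=np.hstack([cr(a,340,205,80,60,5),cr(a,235,230,80,60,5)])
u=np.hstack([cr(b,345,220,80,60,5),cr(b,230,225,80,60,5)])
cv2.imwrite("pics/zoom0.png",np.vstack([t,u]))
np.set_printoptions(precision=4,suppress=True)
for n in("top","scene"):
    c=env.get_image(n)
    for t in("wrench","clamp"):
        for r in env.trace(n,t)[:1]:
            ys,xs=np.nonzero(r['mask']); print(n,t,r['conf'],r['bbox'],len(xs))
            cv2.imwrite(f"pics/m_{n}_{t}.png",r['mask']*np.uint8(255))
    for P in [(.58,.05,.081),(.557,.252,.016),(.434,.226,.026)]: print(proj(c,P))
E
```

```text
top wrench 0.8 [270.9, 294.8, 43.9, 116.1] 1443
top clamp 0.66 [381.5, 245.2, 72.6, 48.9] 2356
[371.6507 237.0127]
[265.9958 254.7025]
[278.2857 317.5089]
scene wrench 0.59 [257.1, 272.3, 64.5, 73.2] 1699
scene clamp 0.82 [393.9, 260.3, 83.1, 61.2] 2386
[377.4631 233.0964]
[270.4571 245.7552]
[242.729  279.0793]
```

View pics/zoom0.png

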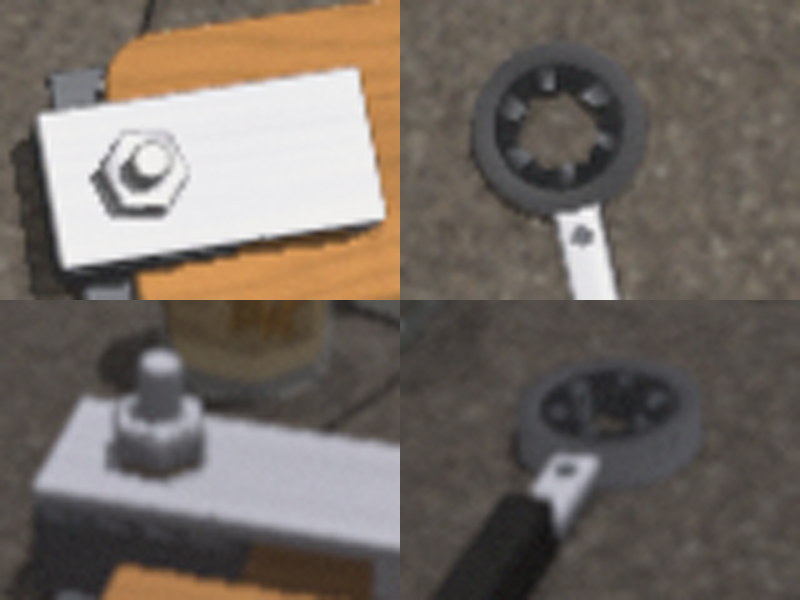

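The zoom shows the stud top at about (370,236.4) and the head's top centre at about (266.8,255.6) in the top view. In the scene view they are at about (376.4,231.6) and (272,247.2). The network points agree with these.

```bash
cat >> h.py <<'E'
def tri(obs):
    A=np.zeros((3,3));b=np.zeros(3)
    for c,px in obs:
        o,d=ray(c,px); d=d/np.linalg.norm(d); M=np.eye(3)-np.outer(d,d); A+=M;b+=M@o
    return np.linalg.solve(A,b)
E
python3 - <<'E'
from h import *
np.set_printoptions(precision=4,suppress=True)
t=env.get_image("top");s=env.get_image("scene")
print("stud",at(t,(370,236.4),.081),at(s,(376.4,231.6),.081),tri([(t,(370,236.4)),(s,(376.4,231.6))]))
print("head",at(t,(266.8,255.6),.016),at(s,(272,247.2),.016))
m=cv2.imread("pics/m_top_wrench.png",0)>0
# black grip pixels
g=t['image'].max(2)<45; ys,xs=np.nonzero(g); k=(xs>262)&(xs<296)&(ys>285)&(ys<355)
pts=np.array([at(t,p,.026)[:2] for p in zip(xs[k]+0.,ys[k]+0.)])
mu=pts.mean(0);u,sv,vt=np.linalg.svd(pts-mu,full_matrices=False);d=vt[0]*np.sign(vt[0][0]);print("grip",k.sum(),mu,d,np.degrees(np.arctan2(d[1],d[0])),(pts-mu)@d and 0 if 0 else (np.min((pts-mu)@d),np.max((pts-mu)@d)), mu+.13*d)
print("strap",at(t,(340+38/5,205+115/5),.044),at(t,(340+358/5,205+68/5),.044),at(t,(340+62/5,205+268/5),.044),at(t,(340+385/5,205+218/5),.044))
E
```

```text
stud [0.5812 0.0531 0.081 ] [0.5838 0.0536 0.081 ] [0.5811 0.0529 0.0825]
head [0.5552 0.2504 0.016 ] [0.5539 0.2467 0.016 ]
grip 142 [0.428  0.2244] [0.9772 0.2123] 12.254389578769866 (np.float64(-0.05281511695060129), np.float64(0.05524739213773754)) [0.555 0.252]
strap [0.6047 0.0917 0.044 ] [ 0.6231 -0.0339  0.044 ] [0.5447 0.0834 0.044 ] [ 0.5637 -0.042   0.044 ]
```

```bash
cat >> h.py <<'E'
np.set_printoptions(precision=4,suppress=True)
def phi(): 
    R=env.observe()['tool_rot']; return np.degrees(np.arctan2(R[1,0],R[0,0]))%360
def rel(P,ph):
    s=env.observe();R=s['tool_rot'];d=R.T@(np.array(P)-s['position'])
    print("shift",d,"turnz",-np.radians((ph-phi()+180)%360-180),"row-lims",np.linalg.norm(d)/.0625)
E
python3 -c "
from h import *
print(env.tcp_to_tips)"
python3 -m pendant '[[0.5,-0.33,-0.166,0.14,0,0,-0.606],[0.5,-0.33,-0.166,0.14,0,0,-0.606],[0.5,-0.33,-0.166,0.14,0,0,-0.606],[0.5,-0.33,-0.166,0.14,0,0,-0.606],[0.5,-0.33,-0.166,0.14,0,0,-0.606]]' 110
python3 -c "
from h import *
print(phi());rel([.4524,.2287,.07],192.2);rel([.4524,.2287,.021],192.2)"
```

```text
0.017
time_s: 2.02
position: [0.3924, 0.2978, 0.143]
tool_rot: [[-0.977, -0.214, 0.001], [-0.214, 0.977, 0.0], [-0.001, 0.0, -1.0]]
ft_force: [-0.1, 0.1, 0.5]
grip_width: 0.0428
gripper_force: 0.0
192.34755342298095
shift [-0.0437 -0.0803  0.073 ] turnz 0.002575293053605662 row-lims 1.872873663708032
shift [-0.0437 -0.0803  0.122 ] turnz 0.002575293053605662 row-lims 2.440136476287176
```

```bash
python3 -m pendant '[[0.5,-0.044,-0.08,0.07,0,0,0],[0.5,-0.044,-0.08,0.07,0,0,0],[0.5,-0.044,-0.08,0.07,0,0,0],[0.5,-0.044,-0.08,0.07,0,0,0]]'
python3 -c "
from h import *
rel([.4524,.2287,.021],192.2)"
```

```text
time_s: 2.52
position: [0.4512, 0.2308, 0.0738]
tool_rot: [[-0.977, -0.212, 0.0], [-0.212, 0.977, 0.0], [-0.0, 0.0, -1.0]]
ft_force: [-0.3, 0.1, -0.2]
grip_width: 0.0428
gripper_force: 0.0
shift [-0.0007 -0.0023  0.0528] turnz 0.0012016253803208967 row-lims 0.8457632102429675
```

```bash
python3 -m pendant '[[0.5,0,-0.001,0.026,0,0,0],[0.5,0,-0.001,0.051,0,0,0],[0.5,0,-0.001,0.051,0,0,0]]'
python3 -m pendant '[[0,0,0,0,0,0,0],[0,0,0,0,0,0,0],[0,0,0,0,0,0,0],[0,0,0,0,0,0,0]]' 110
```

```text
time_s: 2.9
position: [0.4505, 0.2303, 0.0223]
tool_rot: [[-0.977, -0.214, -0.002], [-0.214, 0.977, -0.0], [0.002, 0.0, -1.0]]
ft_force: [-0.0, 0.3, -0.1]
grip_width: 0.0426
gripper_force: 0.0
time_s: 3.4
position: [0.452, 0.23, 0.0242]
tool_rot: [[-0.977, -0.213, 0.003], [-0.213, 0.977, 0.001], [-0.003, 0.0, -1.0]]
ft_force: [-1.4, 0.7, 6.7]
grip_width: 0.0177
gripper_force: 108.3
```

```bash
python3 -m pendant '[[0,0,0,-0.03,0,0,0],[0,0,0,-0.06,0,0,0],[0,0,0,-0.09,0,0,0],[0,0,0,-0.11,0,0,0],[0,0,0,-0.11,0,0,0]]'
python3 - <<'E'
from h import *
t=env.get_image("top");s=env.get_image("scene")
for n in("top","scene"):
  for k in("ring","wrench","grip"): print(n,k,[(round(a['conf'],2),np.array(a['centre'])) for a in env.tip_of(n,k)[:2]])
a=cv2.resize(t['image'][200:350,200:350],(400,400)); b=cv2.resize(s['image'][130:330,180:380],(400,400))
cv2.imwrite("pics/lift.png",np.hstack([a,b]))
o=env.observe();print(o['position'],o['ft_force'],o['wrist_torque'])
E
```

```text
time_s: 4.03
position: [0.4518, 0.2297, 0.134]
tool_rot: [[-0.977, -0.213, 0.003], [-0.213, 0.977, 0.001], [-0.003, 0.0, -1.0]]
ft_force: [0.4, 0.4, -5.4]
grip_width: 0.0172
gripper_force: 108.6
top ring [(0.82, array([258.5, 244.6]))]
top wrench [(0.82, array([260.9, 245.9]))]
top grip [(0.65, array([274.2, 318.6]))]
scene ring [(0.61, array([265.8, 194.6]))]
scene wrench [(0.86, array([265.8, 201.1])), (0.67, array([266.9, 194.6]))]
scene grip [(0.62, array([236.2, 227.7]))]
[0.4513 0.2293 0.1319] [ 0.6052 -0.2524 -4.6589] [0.0072 0.1019 0.0102]
```

View pics/lift.png

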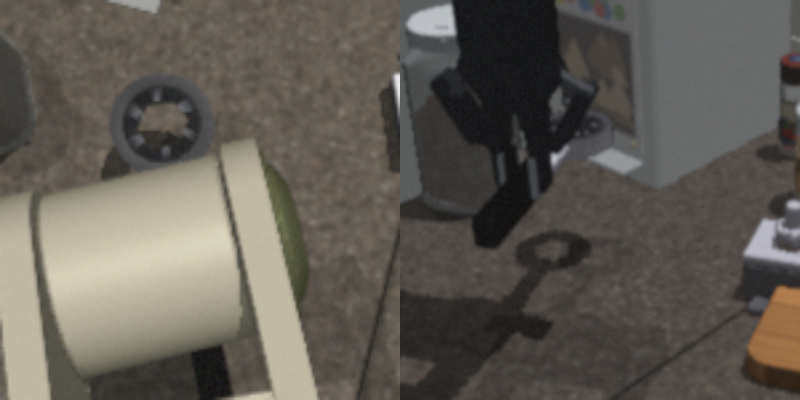

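Wrench is lifted and roughly level. In the top view the head is at about (260.8,245.8); the scene view shows it clear behind the fingers.

```bash
python3 - <<'E'
from h import *
t=env.get_image("top");s=env.get_image("scene")
p=env.observe()['position'];R=env.observe()['tool_rot']
g=t['image']
# head outer disc via hough on upscaled crop
x0,y0=230,215
c=cv2.cvtColor(cv2.resize(g[y0:y0+60,x0:x0+60],None,fx=8,fy=8,interpolation=cv2.INTER_CUBIC),cv2.COLOR_BGR2GRAY)
for h in cv2.HoughCircles(c,cv2.HOUGH_GRADIENT,1,20,param1=80,param2=20,minRadius=100,maxRadius=180)[0][:4]:
    print(h[:2]/8-.44+[x0,y0],h[2]/8)
tr=env.trace("top","wrench")[0]['mask'];ys,xs=np.nonzero(tr);print("bb",xs.min(),xs.max(),ys.min(),ys.max())
for px in[(260.75,245.7)]:
  for z in(.116,.126):
    w=at(t,px,z); print(z,w,R.T@(w-p))
ph=50;a=np.radians(ph)
E
```

```text
Traceback (most recent call last):
TypeError: 'NoneType' object is not subscriptable
```

```bash
python3 - <<'E'
from h import *
t=env.get_image("top");s=env.get_image("scene")
o=env.observe();p=o['position'];R=o['tool_rot'];print(p,o['ft_force'])
g=t['image']
tr=env.trace("top","wrench")[0]['mask'];ys,xs=np.nonzero(tr);k=ys<262;xs,ys=xs[k],ys[k];print("bb",xs.min(),xs.max(),ys.min(),ys.max())
# outer-edge circle fit
P=[]
for y in range(ys.min(),248):
    r=xs[ys==y]; P+= [(r.min()-.5,y),(r.max()+.5,y)]
P=np.array(P,float);A=np.c_[2*P,np.ones(len(P))];q=np.linalg.lstsq(A,(P**2).sum(1),rcond=None)[0];print("circ",q[:2],np.sqrt(q[2]+q[0]**2+q[1]**2), "exp r", .034*t['fx']/(.966-.126))
for px in[(260.75,245.7),q[:2]]:
    w=at(t,px,.122); print(w,R.T@(w-p))
E
```

```text
[0.4515 0.2294 0.1323] [ 0.2581  0.3695 -4.4364]
bb 242 279 228 261
circ [260.9407 246.6325] 19.10322449862445 exp r 19.607732846795265
[0.5576 0.2515 0.122 ] [-0.1083 -0.001   0.0103]
[0.5559 0.2511 0.122 ] [-0.1066 -0.001   0.0103]
```

```bash
cat >> h.py <<'E'
STUD=np.array([.582,.053]); OFF=np.array([-.107,-.001])
def tcp(al,z,off=OFF,st=STUD):
    a=np.radians(al+180); x=np.array([np.cos(a),np.sin(a)]);y=np.array([np.sin(a),-np.cos(a)])
    return np.r_[st-off[0]*x-off[1]*y,z]
def go(al,z,**k): rel(tcp(al,z,**k),al+180)
E
python3 -c "
from h import *
go(45,.132)"
```

```text
shift [ 0.0006 -0.2571  0.0003] turnz -0.5712065610824054 row-lims 4.113832054735543
```

```bash
python3 -m pendant '[[0,0,-0.05,0,0,0,-0.11],[0,0,-0.1,0,0,0,-0.22],[0,0,-0.15,0,0,0,-0.34],[0,0,-0.2,0,0,0,-0.45],[0,0.0006,-0.257,0,0,0,-0.571]]'
python3 -m pendant '[[0,0,0,0,0,0,0],[0,0,0,0,0,0,0]]'
python3 - <<'E'
from h import *
t=env.get_image("top");s=env.get_image("scene")
o=env.observe();print(o['position'],o['ft_force'],phi());go(45,.132)
for n in("top","scene"):
  for k in("ring",): print(n,k,[(round(a['conf'],2),np.array(a['centre'])) for a in env.tip_of(n,k)[:2]])
c=lambda i,x,y:cv2.resize(i[y:y+100,x:x+100],(400,400),interpolation=cv2.INTER_CUBIC)
cv2.imwrite("pics/above.png",np.hstack([c(t['image'],320,190),c(s['image'],330,170)]))
print("stud-proj",proj(t,[.582,.053,.122]),proj(s,[.582,.053,.122]))
E
```

```text
time_s: 5.3
position: [0.5058, -0.0234, 0.1326]
tool_rot: [[-0.704, -0.71, 0.0], [-0.71, 0.704, -0.0], [-0.0, -0.0, -1.0]]
ft_force: [0.2, 0.5, -3.4]
grip_width: 0.0172
gripper_force: 108.9
time_s: 5.55
position: [0.5054, -0.0218, 0.1323]
tool_rot: [[-0.708, -0.706, -0.0], [-0.706, 0.708, 0.0], [0.0, 0.001, -1.0]]
ft_force: [0.0, 0.9, -4.6]
grip_width: 0.0175
gripper_force: 109.1
[ 0.5053 -0.021   0.1324] [-0.7106 -0.392  -4.394 ] 225.0306760718842
shift [ 0.0005 -0.0009  0.0004] turnz 0.0005353984559575272 row-lims 0.018006405676647116
top ring [(0.63, array([368.9, 235.2]))]
scene ring []
stud-proj [372.7585 231.7529] [376.7708 210.3858]
```

View pics/above.png

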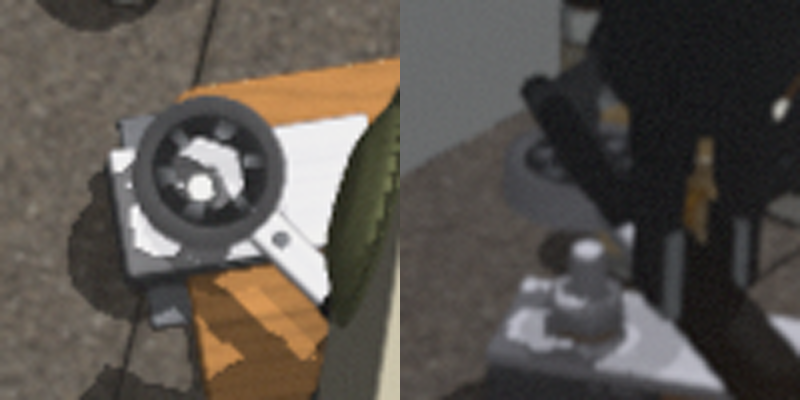

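Through the ring's hole the stud top shows at about (370,236) and the head centre at about (372,233), so they are roughly aligned. I lower the ring around the stud and compare at the same height.

```bash
python3 -m pendant '[[0,0,0,0.015,0,0,0],[0,0,0,0.03,0,0,0],[0,0,0,0.04,0,0,0],[0,0,0,0.04,0,0,0]]'
python3 - <<'E'
from h import *
t=env.get_image("top");s=env.get_image("scene")
o=env.observe();print(o['position'],o['ft_force'],phi());go(45,.092)
tr=env.trace("top","ring")
print(env.tip_of("top","ring"))
if tr:
  m=tr[0]['mask'];ys,xs=np.nonzero(m);print(xs.min(),xs.max(),ys.min(),ys.max())
  P=[]
  for y in range(ys.min(),ys.min()+22):
    r=xs[ys==y]; P+= [(r.min()-.5,y),(r.max()+.5,y)]
  P=np.array(P,float);A=np.c_[2*P,np.ones(len(P))];q=np.linalg.lstsq(A,(P**2).sum(1),rcond=None)[0];print("circ",q[:2],np.sqrt(q[2]+q[0]**2+q[1]**2))
c=lambda i,x,y:cv2.resize(i[y:y+60,x:x+60],(420,420),interpolation=cv2.INTER_CUBIC)
cv2.imwrite("pics/low.png",np.hstack([c(t['image'],340,205),c(s['image'],345,195)])[:, :800])
E
```

```text
time_s: 6.25
position: [0.5053, -0.0214, 0.092]
tool_rot: [[-0.707, -0.707, -0.001], [-0.707, 0.707, 0.0], [0.001, 0.001, -1.0]]
ft_force: [-0.0, -0.0, -4.0]
grip_width: 0.0174
gripper_force: 109.1
[ 0.5058 -0.0217  0.0928] [ 0.836  -0.8124 -4.8918] 225.0070895181817
shift [ 0.0003 -0.      0.0008] turnz 0.00012373543465043224 row-lims 0.014096041741708133
[{'centre': [371.6, 237.0], 'conf': 0.56}]
351 396 219 269
circ [369.0067 237.4383] 18.56107420090805
```

View pics/low.png

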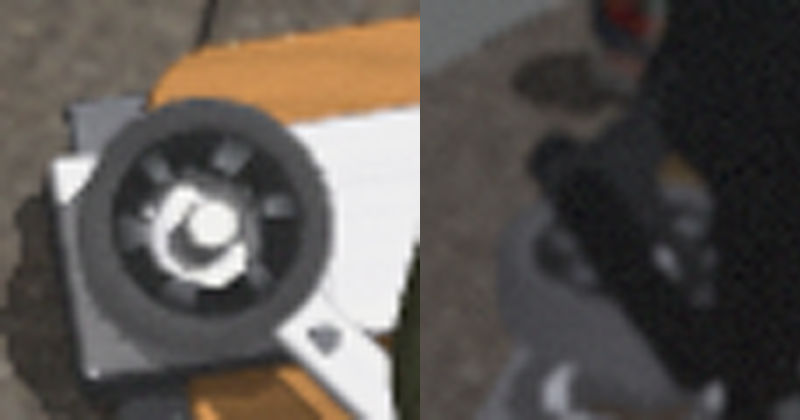

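```bash
python3 - <<'E'
from h import *
t=env.get_image("top");s=env.get_image("scene")
st=at(t,(340+213/7-.43,205+224/7-.43),.081)
o=env.observe();R=o['tool_rot'];p=o['position']
for z in(.074,.080,.086):
    h=at(t,(340+205.5/7-.43,205+222.5/7-.43),z); print(z,st[:2],h[:2],"shift tool",R.T@np.r_[(st-h)[:2],0],"off",R.T@(h-p))
# scene: head outline left edge px for hypothetic heights
a=np.linspace(0,2*np.pi,200)
for dz in(0,-.006,-.012):
  for zz in(.070,.086):
    q=np.array([proj(s,[.5795+.034*np.cos(b),.055+.034*np.sin(b),zz+dz]) for b in a]); q=(q-[345,195]+.43)*7+[420,0]; print(dz,zz,q.min(0),q.max(0))
E
```

```text
0.074 [0.5808 0.0531] [0.5826 0.0542] shift tool [ 0.002   0.0004 -0.    ] off [-0.1081 -0.0005  0.0189]
0.08 [0.5808 0.0531] [0.5814 0.0549] shift tool [ 0.0017 -0.0009 -0.    ] off [-0.1078  0.0008  0.0129]
0.086 [0.5808 0.0531] [0.5803 0.0557] shift tool [ 0.0015 -0.0022  0.    ] off [-0.1075  0.0021  0.0069]
0 0.07 [486.9641 236.1645] [772.2889 380.316 ]
0 0.086 [487.0024 179.2781] [774.6926 320.9224]
-0.006 0.07 [486.9499 257.2649] [771.3977 402.3306]
-0.006 0.086 [486.9879 200.7168] [773.7866 343.3133]
-0.012 0.07 [486.9357 278.2404] [770.5119 424.2064]
-0.012 0.086 [486.9736 222.0277] [772.8861 365.562 ]
```

```bash
python3 -m pendant '[[0,0.0016,-0.001,0,0,0,0],[0,0.0016,-0.001,0.002,0,0,0],[0,0.0016,-0.001,0.002,0,0,0]]' | grep -E "pos|ft"
for i in 1 2 3; do :; done
python3 -m pendant '[[0,0,0,0.002,0,0,0],[0,0,0,0.002,0,0,0]]' | grep -E "pos|ft"
python3 -m pendant '[[0,0,0,0.002,0,0,0],[0,0,0,0.002,0,0,0]]' | grep -E "pos|ft"
python3 -m pendant '[[0,0,0,0.002,0,0,0],[0,0,0,0.002,0,0,0]]' | grep -E "pos|ft"
```

```text
position: [0.505, -0.0237, 0.0903]
ft_force: [0.2, -0.3, -4.3]
position: [0.5051, -0.0236, 0.0882]
ft_force: [-1.0, 0.6, -3.8]
position: [0.5051, -0.0236, 0.0863]
ft_force: [0.1, 0.3, -5.1]
position: [0.5051, -0.0236, 0.0843]
ft_force: [0.6, 0.7, -4.6]
```

```bash

python3 -m pendant '[[0,0,0,0.0015,0,0,0],[0,0,0,0.0015,0,0,0]]' | grep -E "pos|ft"
python3 -m pendant '[[0,0,0,0.0015,0,0,0],[0,0,0,0.0015,0,0,0]]' | grep -E "pos|ft"
python3 -m pendant '[[0,0,0,0.0015,0,0,0],[0,0,0,0.0015,0,0,0]]' | grep -E "pos|ft"
```

```text
position: [0.5052, -0.0236, 0.0829]
ft_force: [0.3, 1.3, -3.6]
position: [0.5053, -0.0236, 0.0816]
ft_force: [-0.2, 1.4, -0.8]
position: [0.5053, -0.0237, 0.0802]
ft_force: [-1.9, -0.0, 1.4]
```

```bash
cat >> h.py <<'E'
def st(msg=""):
    o=env.observe();p=o['position'];f=o['ft_force'];r=p[:2]-STUD
    T=o['wrist_torque'][2]+r[0]*f[1]-r[1]*f[0]
    print(msg,"t%.2f al%.1f z%.4f f"%(o['time_s'],phi()-180,p[2]),f,"T %.2f"%T,"tz",o['wrist_torque'], "ring",(p+o['tool_rot']@np.r_[-.108,0,0])[:2])
E
python3 -c "
from h import *
st()"
python3 -m pendant '[[0,-0.0005,0.0108,0.0005,0,0,0.1],[0,-0.0022,0.0215,0.0005,0,0,0.2],[0,-0.0048,0.0319,0.0005,0,0,0.3],[0,-0.0048,0.0319,0.0005,0,0,0.3]]' >/dev/null
python3 -c "
from h import *
st()"

```

```text
t8.43 al45.0 z0.0802 f [-1.9106 -0.0341  1.4348] T 0.09 tz [ 0.6563 -0.1795  0.2316] ring [0.5817 0.0527]
 t8.93 al27.9 z0.0799 f [-3.0489  0.7313  3.6284] T -0.02 tz [ 0.4384 -0.1046  0.2042] ring [0.5815 0.0529]
```

```bash

python3 -m pendant '[[0,-0.0005,0.0108,0,0,0,0.1],[0,-0.0022,0.0215,0,0,0,0.2],[0,-0.0022,0.0215,0,0,0,0.2]]' >/dev/null
python3 -c "
from h import *
st()"
python3 -m pendant '[[0,-0.0005,0.0108,0.0005,0,0,0.1],[0,-0.0022,0.0215,0.0005,0,0,0.2],[0,-0.0022,0.0215,0.0005,0,0,0.2]]' >/dev/null
python3 -c "
from h import *
st()"
python3 -m pendant '[[0,-0.0005,0.0108,0.0005,0,0,0.1],[0,-0.0022,0.0215,0.0005,0,0,0.2],[0,-0.0022,0.0215,0.0005,0,0,0.2]]' >/dev/null
python3 -c "
from h import *
st()"

```

```text
t9.30 al16.5 z0.0796 f [-4.3687  0.2169  4.3387] T 0.00 tz [ 0.4052 -0.1452  0.1585] ring [0.5816 0.053 ]
 t9.68 al5.1 z0.0783 f [ 0.5596  0.6852 -4.5196] T -0.03 tz [0.0216 0.0604 0.0432] ring [0.5814 0.053 ]
 t10.05 al-6.3 z0.0780 f [ 0.5415  1.9245 -3.8656] T 0.08 tz [0.369  0.084  0.2965] ring [0.5818 0.053 ]
```

```bash

python3 -m pendant '[[0,0,0,0.004,0,0,0],[0,0,0,0.006,0,0,0],[0,0,0,0.006,0,0,0]]' >/dev/null
python3 -c "
from h import *
st()"
python3 -m pendant '[[0,0,0,0.002,0,0,0],[0,0,0,0.002,0,0,0]]' >/dev/null
python3 -c "
from h import *
st()"
python3 -m pendant '[[0,0,0,0.0015,0,0,0],[0,0,0,0.0015,0,0,0]]' >/dev/null
python3 -c "
from h import *
st()"

```

```text
t10.43 al-6.5 z0.0723 f [ 0.2951  3.1117 -3.7702] T 0.08 tz [ 0.5854 -0.0623  0.4161] ring [0.5817 0.0527]
 t10.68 al-6.6 z0.0704 f [ 0.1422  2.4436 -2.9576] T 0.12 tz [ 0.4701 -0.1173  0.3802] ring [0.5817 0.0528]
 t10.93 al-6.6 z0.0689 f [-0.0488  1.9465 -1.3236] T 0.12 tz [ 0.4327 -0.1216  0.3323] ring [0.5817 0.0528]
```

```bash

python3 -m pendant '[[0,0,0,0.0012,0,0,0],[0,0,0,0.0012,0,0,0]]' >/dev/null
python3 -c "
from h import *
st()"
python3 -m pendant '[[0,0,0,0.001,0,0,0],[0,0,0,0.001,0,0,0]]' >/dev/null
python3 -c "
from h import *
st()"

```

```text
t11.18 al-6.6 z0.0677 f [-0.9256  3.0553 -0.358 ] T 0.00 tz [ 0.4178 -0.1805  0.3219] ring [0.5817 0.0528]
 t11.43 al-6.6 z0.0669 f [-0.7763  2.2645  2.6382] T 0.14 tz [ 0.4497 -0.1958  0.3754] ring [0.5817 0.0528]
```

```bash

python3 -m pendant '[[0,-0.0005,0.0108,0,0,0,0.1],[0,-0.0022,0.0215,0,0,0,0.2],[0,-0.0022,0.0215,0,0,0,0.2]]' >/dev/null
python3 -c "
from h import *
st()"
python3 -m pendant '[[0,-0.0005,0.0108,0,0,0,0.1],[0,-0.0022,0.0215,0,0,0,0.2],[0,-0.0022,0.0215,0,0,0,0.2]]' >/dev/null
python3 -c "
from h import *
st()"
python3 -m pendant '[[0,-0.0005,0.0108,0,0,0,0.1],[0,-0.0022,0.0215,0,0,0,0.2],[0,-0.0022,0.0215,0,0,0,0.2]]' >/dev/null
python3 -c "
from h import *
st()"

```

```text
t11.80 al-17.9 z0.0669 f [-2.7284 -0.2665  3.9082] T 0.54 tz [-0.1595  0.0328  0.4175] ring [0.5817 0.0531]
 t12.18 al-29.3 z0.0669 f [-4.6832  2.7148  6.4949] T 0.41 tz [0.0276 0.1914 0.4133] ring [0.5818 0.0531]
 t12.55 al-40.8 z0.0670 f [-3.6037  2.5896  6.9811] T 0.40 tz [0.1948 0.29   0.36  ] ring [0.5819 0.0531]
```

```bash

python3 -m pendant '[[0,-0.0005,0.0108,-0.0004,0,0,0.1],[0,-0.0022,0.0215,-0.0004,0,0,0.2],[0,-0.0022,0.0215,-0.0004,0,0,0.2]]' >/dev/null
python3 -c "
from h import *
st()"
python3 -m pendant '[[0,-0.0005,0.0108,0,0,0,0.1],[0,-0.0005,0.0108,0,0,0,0.1]]' >/dev/null
python3 -c "
from h import *
st()"
python3 -m pendant '[[0,-0.0005,0.0108,0,0,0,0.1],[0,-0.0005,0.0108,0,0,0,0.1]]' >/dev/null
python3 -c "
from h import *
st()"

```

```text
t12.93 al-52.2 z0.0671 f [-3.4851  4.0706  4.7472] T 0.35 tz [0.3721 0.3009 0.3177] ring [0.5819 0.0531]
 t13.18 al-58.0 z0.0672 f [-3.5614  4.4647  4.8441] T 0.35 tz [0.4263 0.3878 0.2786] ring [0.582  0.0531]
 t13.43 al-63.7 z0.0672 f [-4.1524  4.0978  5.1419] T 0.47 tz [0.4256 0.4159 0.2625] ring [0.5821 0.0531]
```

```bash

python3 -m pendant '[[0,-0.0005,0.0108,0,0,0,0.1],[0,-0.0005,0.0108,0,0,0,0.1]]' >/dev/null
python3 -c "
from h import *
st()"
python3 -m pendant '[[0,-0.0005,0.0108,0,0,0,0.1],[0,-0.0005,0.0108,0,0,0,0.1]]' >/dev/null
python3 -c "
from h import *
st(); print(env.observe()['q'])"

```

```text
t13.68 al-69.5 z0.0671 f [-3.0917  5.2641  5.6   ] T 0.33 tz [0.4093 0.3208 0.2131] ring [0.5821 0.0531]
 t13.93 al-75.2 z0.0671 f [-2.7732  5.5524  4.9997] T 0.33 tz [0.4275 0.3804 0.1884] ring [0.5822 0.0531]
[  4.0752  35.1373  84.2043   0.0618  60.681  -10.7614]
```

```bash

python3 -m pendant '[[0,-0.0012,-0.0161,0,0,0,-0.15],[0,-0.0048,-0.0319,0,0,0,-0.3],[0,-0.0108,-0.047,0,0,0,-0.45],[0,-0.0189,-0.061,0,0,0,-0.6],[0,-0.0189,-0.061,0,0,0,-0.6]]' >/dev/null
python3 -c "
from h import *
st()"
python3 -m pendant '[[0,-0.0012,-0.0161,0,0,0,-0.15],[0,-0.0048,-0.0319,0,0,0,-0.3],[0,-0.0108,-0.047,0,0,0,-0.45],[0,-0.0189,-0.061,0,0,0,-0.6],[0,-0.0189,-0.061,0,0,0,-0.6]]' >/dev/null
python3 -c "
from h import *
st()"

```

```text
t14.55 al-41.0 z0.0673 f [-0.457   2.6105  1.1581] T -0.04 tz [ 0.1856 -0.0983  0.1422] ring [0.5818 0.0523]
 t15.18 al-6.8 z0.0671 f [-4.311   3.9319  2.053 ] T 0.01 tz [ 0.4954 -0.0036  0.384 ] ring [0.5818 0.0523]
```

```bash

python3 -m pendant '[[0,-0.0005,0.0108,0,0,0,0.1],[0,-0.0022,0.0215,0,0,0,0.2],[0,-0.0022,0.0215,0,0,0,0.2]]' >/dev/null
python3 -c "
from h import *
st()"
python3 -m pendant '[[0,-0.0005,0.0108,0,0,0,0.1],[0,-0.0005,0.0108,0,0,0,0.1]]' >/dev/null
python3 -c "
from h import *
st()"
python3 -m pendant '[[0,-0.0005,0.0108,0,0,0,0.1],[0,-0.0005,0.0108,0,0,0,0.1]]' >/dev/null
python3 -c "
from h import *
st()"

```

```text
t15.55 al-18.2 z0.0670 f [-3.7136  0.614   2.4508] T 0.13 tz [0.0913 0.0197 0.0628] ring [0.582  0.0536]
 t15.80 al-23.7 z0.0670 f [-3.0052  1.7642  3.5201] T 0.10 tz [-0.0042  0.1141  0.1388] ring [0.5819 0.0533]
 t16.05 al-29.4 z0.0670 f [-4.1852  0.1553  2.9323] T 0.47 tz [-0.1202  0.1532  0.2637] ring [0.5819 0.0532]
```

```bash

python3 -m pendant '[[0,-0.0005,0.0108,0,0,0,0.1],[0,-0.0005,0.0108,0,0,0,0.1]]' >/dev/null
python3 -c "
from h import *
st()"
python3 -m pendant '[[0,-0.0005,0.0108,0,0,0,0.1],[0,-0.0005,0.0108,0,0,0,0.1]]' >/dev/null
python3 -c "
from h import *
st()"

```

```text
t16.30 al-35.0 z0.0670 f [-3.4266  0.7888  2.9546] T 0.42 tz [-0.0701  0.1812  0.2722] ring [0.5819 0.0532]
 t16.55 al-40.7 z0.0671 f [-4.5892  2.5498  3.5213] T 0.42 tz [-0.0147  0.2409  0.3079] ring [0.5819 0.0532]
```

```bash

python3 -m pendant '[[0,-0.0001,0.0054,0,0,0,0.05],[0,-0.0001,0.0054,0,0,0,0.05]]' >/dev/null
python3 -c "
from h import *
st()"

```

```text
t16.80 al-43.6 z0.0671 f [-2.8923  0.2622  3.3039] T 0.59 tz [-0.0663  0.3118  0.3922] ring [0.5818 0.0531]
```

```bash

python3 -m pendant '[[0,-0.0001,0.0054,0,0,0,0.05],[0,-0.0001,0.0054,0,0,0,0.05]]' >/dev/null
python3 -c "
from h import *
st()"

```

```text
t17.05 al-46.5 z0.0671 f [-3.8983  0.0586  3.3934] T 0.74 tz [-0.2464  0.3643  0.4362] ring [0.5817 0.0531]
```

```bash

python3 -m pendant '[[0,-0.0001,0.0054,0,0,0,0.05],[0,-0.0001,0.0054,0,0,0,0.05]]' >/dev/null
python3 -c "
from h import *
st()"

```

```text
t17.30 al-49.4 z0.0670 f [-4.1423  0.3095  2.689 ] T 0.78 tz [-0.4203  0.3599  0.4573] ring [0.5817 0.0531]
```

```bash

python3 -m pendant '[[0,-0.0001,0.0054,0,0,0,0.05],[0,-0.0001,0.0054,0,0,0,0.05]]' >/dev/null
python3 -c "
from h import *
st()"

```

```text
t17.55 al-52.3 z0.0670 f [-4.509  -1.0382  3.16  ] T 1.06 tz [-0.5537  0.4357  0.601 ] ring [0.5816 0.0531]
```

```bash

python3 -m pendant '[[0,-0.0001,0.0043,0,0,0,0.04],[0,-0.0001,0.0043,0,0,0,0.04]]' >/dev/null
python3 -c "
from h import *
st()"
python3 -m pendant '[[0,0,0,0,0,0,0]]' >/dev/null
python3 -c "
from h import *
st()"

```

```text
t17.80 al-54.6 z0.0670 f [-5.3686 -0.7696  2.9858] T 1.05 tz [-0.6196  0.5397  0.5328] ring [0.5816 0.0531]
 t17.93 al-54.6 z0.0671 f [-3.7443 -1.5247  2.1499] T 0.95 tz [-0.6246  0.515   0.5261] ring [0.5816 0.0531]
```

```bash

python3 -m pendant '[[0,-0.0001,0.0043,0,0,0,0.04],[0,-0.0001,0.0043,0,0,0,0.04]]' >/dev/null
python3 -c "
from h import *
st()"
python3 -m pendant '[[0,0,0,0,0,0,0]]' >/dev/null
python3 -c "
from h import *
st()"

```

```text
t18.18 al-56.9 z0.0670 f [-5.4855 -1.3577  3.7592] T 1.17 tz [-0.722   0.5956  0.5974] ring [0.5815 0.0531]
 t18.30 al-56.9 z0.0670 f [-5.9297 -1.2424  2.3854] T 1.29 tz [-0.6082  0.5935  0.6818] ring [0.5815 0.053 ]
```

```bash

python3 -m pendant '[[0,0,0.0027,0,0,0,0.025],[0,0,0.0027,0,0,0,0.025]]' >/dev/null
python3 -c "
from h import *
st()"
python3 -m pendant '[[0,0,0,0,0,0,0]]' >/dev/null
python3 -c "
from h import *
st()"

```

```text
t18.55 al-58.3 z0.0670 f [-6.3011 -2.4299  3.718 ] T 1.37 tz [-0.709   0.6987  0.653 ] ring [0.5815 0.053 ]
 t18.68 al-58.3 z0.0670 f [-5.3661 -1.7836  3.8417] T 1.32 tz [-0.6911  0.6809  0.7203] ring [0.5815 0.0531]
```

```bash

python3 -m pendant '[[0,-0.0005,-0.0108,0,0,0,-0.1],[0,-0.0022,-0.0215,0,0,0,-0.2],[0,-0.0022,-0.0215,0,0,0,-0.2]]' >/dev/null
python3 -c "
from h import *
st()"
python3 -m pendant '[[0,0,0,-0.002,0,0,0],[0,0,0,-0.004,0,0,0],[0,0,0,-0.004,0,0,0]]' >/dev/null
python3 -c "
from h import *
st()"

```

```text
t19.05 al-47.0 z0.0672 f [-3.275   0.1107  1.6705] T 0.68 tz [-0.1922  0.2914  0.428 ] ring [0.5816 0.053 ]
 t19.43 al-47.0 z0.0703 f [  2.3893  -4.0541 -11.6446] T 0.69 tz [-0.2403 -0.0189  0.5745] ring [0.5817 0.0529]
```

```bash

python3 -m pendant '[[0,-0.0005,-0.0108,0.002,0,0,-0.1],[0,-0.0022,-0.0215,0.002,0,0,-0.2],[0,-0.0022,-0.0215,0.002,0,0,-0.2]]' >/dev/null
python3 -c "
from h import *
st()"
python3 -m pendant '[[0,-0.0003,-0.0086,0,0,0,-0.08],[0,-0.0003,-0.0086,0,0,0,-0.08]]' >/dev/null
python3 -c "
from h import *
st()"

```

```text
t19.80 al-35.6 z0.0691 f [ 0.7302 -0.2479 -5.2243] T 0.29 tz [0.0833 0.0896 0.3097] ring [0.5817 0.053 ]
 t20.05 al-31.1 z0.0692 f [ 1.2992  1.0689 -6.4263] T 0.01 tz [0.1982 0.0117 0.1853] ring [0.5819 0.0532]
```

```bash

python3 -m pendant '[[0,0,0,-0.002,0,0,0],[0,0,0,-0.004,0,0,0],[0,0,0,-0.004,0,0,0]]' >/dev/null
python3 -c "
from h import *
st()"

```

```text
t20.43 al-31.0 z0.0733 f [ 2.5444  0.1105 -6.9574] T 0.02 tz [ 0.0855 -0.0247  0.1742] ring [0.5819 0.0532]
```

```bash

python3 -m pendant '[[0,0,0,-0.003,0,0,0],[0,0,0,-0.006,0,0,0],[0,0,0,-0.009,0,0,0],[0,0,0,-0.009,0,0,0]]' >/dev/null
python3 -c "
from h import *
st()"
python3 -m pendant '[[0,0,0,-0.015,0,0,0],[0,0,0,-0.03,0,0,0],[0,0,0,-0.05,0,0,0],[0,0,0,-0.05,0,0,0]]' >/dev/null
python3 -c "
from h import *
st()
rel([.43,.21,.13],195); print(phi())"

```

```text
t20.93 al-30.9 z0.0824 f [-0.6063 -0.5101 -4.0998] T 0.08 tz [ 0.0106  0.1245 -0.0018] ring [0.5815 0.0532]
 t21.43 al-30.9 z0.1330 f [-0.3723  0.7612 -4.5374] T -0.07 tz [ 0.0844  0.0935 -0.0169] ring [0.582  0.0532]
shift [0.103  0.0564 0.0029] turnz -0.8016927981423657 row-lims 1.879196202590683
149.066386200409
```

```bash
python3 -c "
from h import *
rel([.445,.225,.133],192)"
python3 - <<'E'
from h import *
t=env.get_image("top"); cv2.imwrite("pics/nut.png",cv2.resize(t['image'][205:265,340:420],None,fx=6,fy=6,interpolation=cv2.INTER_CUBIC))
E
```

```text
shift [ 0.0978  0.077  -0.0001] turnz -0.7493329205825359 row-lims 1.9915835073059462
```

```bash
python3 -m pendant '[[0,0.02,0.015,0,0,0,-0.15],[0,0.04,0.03,0,0,0,-0.3],[0,0.06,0.045,0,0,0,-0.45],[0,0.08,0.06,0,0,0,-0.6],[0,0.098,0.077,0,0,0,-0.75]]' >/dev/null
python3 -m pendant '[[0,0,0,0.03,0,0,0],[0,0,0,0.06,0,0,0],[0,0,0,0.085,0,0,0],[0,0,0,0.098,0,0,0],[0,0,0,0.098,0,0,0]]' 
python3 -c "
from h import *
st()"
```

```text
time_s: 22.72
position: [0.4441, 0.2249, 0.0333]
tool_rot: [[-0.978, -0.209, -0.002], [-0.209, 0.978, -0.001], [0.002, -0.0, -1.0]]
ft_force: [-0.4, 0.5, -3.5]
grip_width: 0.0174
gripper_force: 109.1
 t22.73 al12.0 z0.0333 f [-0.3512  0.4718 -3.5123] T 0.05 tz [0.0093 0.0652 0.0533] ring [0.5497 0.2475]
```

```bash
for i in 1; do python3 -m pendant '[[0,0,0,0.004,0,0,0],[0,0,0,0.008,0,0,0],[0,0,0,0.008,0,0,0]]' | grep -E "pos|ft"; done
python3 -m pendant '[[0,0,0,0.0015,0,0,0],[0,0,0,0.0015,0,0,0]]' | grep -E "pos|ft"
```

```text
position: [0.4445, 0.2251, 0.0262]
ft_force: [-0.1, -0.0, -3.4]
position: [0.4446, 0.2251, 0.0247]
ft_force: [1.6, -0.5, -4.1]
```

```bash
python3 -m pendant '[[0,0,0,0.001,0,0,0],[0,0,0,0.001,0,0,0]]' | grep -E "pos|ft"
python3 -m pendant '[[0,0,0,0.001,0,0,0],[0,0,0,0.001,0,0,0]]' | grep -E "pos|ft"
```

```text
position: [0.4446, 0.2251, 0.0243]
ft_force: [-2.3, -1.2, 5.2]
position: [0.4446, 0.2252, 0.0242]
ft_force: [-5.7, -2.5, 18.5]
```

Contact at 18 N. I back off 1 mm, open, then retreat.

```bash
python3 -m pendant '[[0,0,0,-0.0012,0,0,0],[0,0,0,-0.0012,0,0,0]]' | grep -E "pos|ft"
python3 -m pendant '[[0.5,0,0,0,0,0,0],[0.5,0,0,0,0,0,0],[0.5,0,0,0,0,0,0],[0.5,0,0,0,0,0,0]]' | grep -E "pos|ft|wid"
python3 -m pendant '[[0.5,0,0,-0.02,0,0,0],[0.5,0,0,-0.06,0,0,0],[0.5,0,0,-0.12,0,0,0],[0.5,0,0,-0.18,0,0,0],[0.5,0,0,-0.18,0,0,0]]' | grep -E "pos|ft"
python3 -m pendant '[[0.5,0.06,0,0,0,0,0],[0.5,0.12,0,0,0,0,0],[0.5,0.12,0,0,0,0,0],[0.5,0.12,0,0,0,0,0]]' | grep -E "pos|ft"
python3 - <<'E'
from h import *
t=env.get_image("top");s=env.get_image("scene")
a=cv2.resize(t['image'][160:360,130:530],(800,400));b=s['image'][170:320,150:550]
b=cv2.resize(b,(533,200));b=np.hstack([b,np.zeros((200,267,3),np.uint8)])
cv2.imwrite("pics/end.png",np.vstack([a,b]))
print(env.tip_of("top","ring")[:1],env.tip_of("top","grip")[:1])
E
```

```text
position: [0.4446, 0.2251, 0.0242]
ft_force: [-2.9, -0.4, 6.6]
position: [0.4446, 0.2251, 0.0238]
ft_force: [0.1, 0.0, 0.3]
grip_width: 0.0426
position: [0.446, 0.2255, 0.2079]
ft_force: [0.1, 0.2, -1.3]
position: [0.3276, 0.2001, 0.2036]
ft_force: [0.3, -0.6, 0.6]
[{'centre': [270.5, 260.4], 'conf': 0.66}] [{'centre': [282.8, 322.2], 'conf': 0.97}]
```

View pics/end.png

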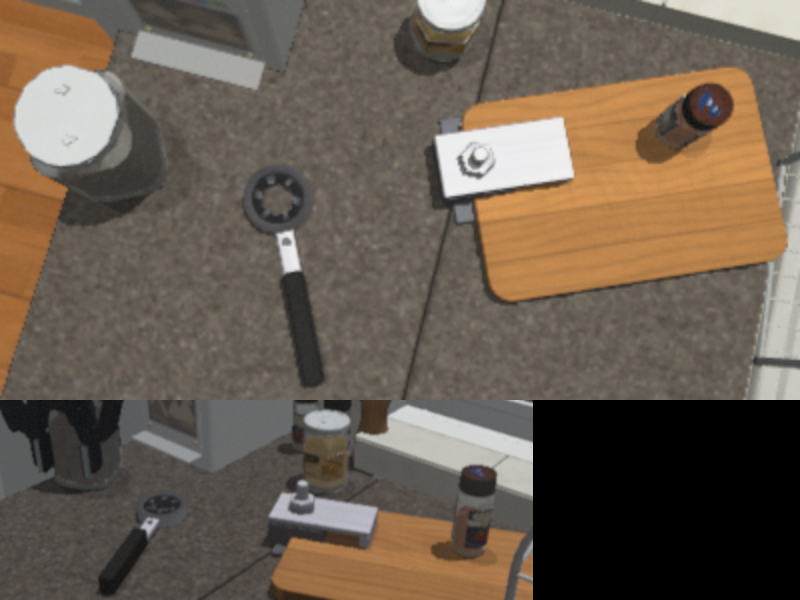

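The wrench lies flat on bare worktop with its ring at (270,260). The nut is down on its washer, the jars haven't moved, and the gripper is clear.

```bash
python3 -c "
from rig import env
print(env.close_job())"
```

```text
the job is handed in; nothing more can be done
None
```

I tightened the nut with the wrench until it went tight (about 1.35 N m peak, below the 2 N m crush limit), laid the wrench flat on the bare worktop, left the jars where they stood, and handed the job in; no verdict came back.

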